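Block in a sensor unit for transport and count the box

TASK

In the plywood box, block in the grey sensor unit so it cannot shift: stand the thick orange spacer in the gap on the side nearer the robot and the medium one in the gap along the sensor's right side (seen from the robot), both pressed fully down to the box floor, with the sensor left lying flat in its corner. Then count the finished box: push the red slide of the blue counter all the way away from the robot and let it spring back. Do not push the slide before the box is blocked, and leave the thin spacer, the jar, the glue bottle and the green bracket where they stand.

Things in the scene. Friction and masses are not known exactly. Their poses are not given: they have to be found in the camera images.
- box: Open plywood transit box, fixed. Outside 177 x 145 x 58 mm (x, y, z), walls 8 mm, floor 6 mm thick, inside 161 x 129 mm. Origin: centre of its underside, on the bench. Its -x wall is nearer the robot, its -y wall is the right one seen from the robot; turned by up to 0.3 rad. The sensor lies in its +x,+y corner, leaving an L-shaped gap along the -x and -y walls.
- gap_near (a point): On the box floor, 6 mm above the bench: middle of the gap along the whole near (-x) wall, about 49 mm wide (x) and 129 mm long (y); axes as the box's. The thick spacer's origin belongs here, its length along the box's y. It lies at box x = -56, y = 0 mm.
- gap_right (a point): On the box floor, 6 mm above the bench: middle of the gap between sensor and right (-y) wall, about 37 mm wide (y) and 113 mm long (x) once the thick spacer is in; axes as the box's. The medium spacer's origin belongs here, its length along the box's x. It lies at box x = 24.5, y = -46 mm.
- sensor: Light grey sensor enclosure with a black window, 110 x 90 x 46 mm (x, y, z), about 0.4 kg, loose, lying flat on the box floor with its axes along the box's, 0 to 3 mm off the +x and +y walls (its place: box x = 24, y = 18 mm). Origin: centre of its underside. It may be nudged a few mm as a spacer goes in but must stay flat in its corner.
- spacer_thick: Thick orange rigid spacer, body 124 (x, length) x 46 (y) x 50 mm (z), 0.14 kg. Lowest 8 mm taper in by 3 mm all round. On top a central grip rib 50 (x) x 18 (y) x 40 mm high (50 to 90 mm above the underside). Origin: centre of the underside, z up. Stands on the bench at the left in a row of three, order varies, length roughly along world y. Play in its gap 3 to 5 mm each way.
- spacer_medium: Medium orange rigid spacer, body 107 (x, length) x 34 (y) x 50 mm (z), 0.10 kg. Lowest 8 mm taper in by 3 mm all round. On top a central grip rib 50 (x) x 18 (y) x 40 mm high (50 to 90 mm above the underside). Origin: centre of the underside, z up. Stands on the bench at the left in a row of three, order varies, length roughly along world y. Play in its gap 3 to 8 mm.
- spacer_thin: Thin orange spacer, body 107 (x) x 20 (y) x 50 mm (z), with the same rib on top as the others, standing in the same row. Origin: centre of its underside. Too thin to hold anything: it stays where it is.
- tally (a joint): Spring-return slide of the counter: 0 m at rest, 0.040 m at its end stop. About 2 N starts it, 6 N holds it at the end; it returns by itself when let go. It counts at 0.037 m or more.
- tally_grip (a point): Point inside the slide's red fin, 16 mm below its top, 46 mm above the bench. The fin is 30 mm long (x), 14 mm thick (y), 40 mm high, on a fixed blue counter body 140 x 64 x 20 mm with a green bar at its far end, at the right of the bench. x points along the travel (away from the robot, turned by up to 0.3 rad), z up.
- jar: Closed jar of screws, 64 mm across, 75 mm high, beyond the box; a bystander. Origin: centre of its underside.
- glue: Glue bottle, 44 mm across, 120 mm high, beyond the counter; a bystander. Origin: centre of its underside.
- bracket: Small green angle bracket, 50 x 30 x 40 mm, a bystander at the far left. Origin: centre of its underside.
Not all that is in view belongs to the job. What is shaped like the spacer_thick but yellow is not meant.

How it is judged:
By the outcome, as a careful person would: the job done as asked, in the order asked, and still so for the second after the job is handed in, with the robot touching nothing.
It also fails if it takes over 64 s, if anything falls off the work surface, if the arm or the gripper's body presses on something with over 40 N, if the wrist force passes 120 N, or if a joint passes its speed limit or range.

ROBOT

A 7-joint arm with a two-finger parallel gripper is mounted at the origin on the work surface. World frame = base frame: x ahead of the robot, y to its left, z up, the work surface at z = 0. Lengths are in mm, angles in rad, forces in N, time in s.
With the tool pointing down it reaches from about 425 to 1025 mm from the base axis. Payload 3.6 kg.
Tool frame: the origin (TCP) lies midway between the tips of the shut fingers; the grasp point (between the pads) lies 19 mm behind it; z points along the fingers, y is the line along which they close (so a half turn about z gives the same grasp; the last joint's range is limited). The gripper opens to 85 mm and grips with 20 to 120 N. Pads are 22 mm wide; open, the fingers measure 114 mm over their backs; the gripper's body (76 mm by 85 mm) begins 54 mm behind the grasp point. The pads swing forward as they close: fully open they stand 13 mm farther back than shut.
Start: joints at [-1.27, 0.591, 0.048, 1.609, -0.033, 0.943, -0.034], TCP at [278.848, 669.234, 231.302] pointing down, gripper open.
Joint ranges: [-2.69, 2.69], [-0.47, 2.24], [-1.27, 1.36], [0.19, 2.51], [-1.53, 4.68], [0.08, 2.07], [-3.09, 3.09]. Speed limits (rad/s): [2.57, 2.57, 3.14, 3.14, 3.14, 3.14, 3.14].

INTERFACE

Orientations are given as a 3x3 rotation matrix whose columns are the frame's x, y, z axes.
In Python, from rig import sensors, snapshot, camera_params, workorder gives the robot as it stands. The module is installed in compiled form; this text tells all that it offers.
- The arm moves only by the shell command python3 -m jog 'ROWS' [FORCE]. ROWS is JSON, a list of rows, each a list of 5 numbers: the shift along the tool's x, y, z in cm, then the turn about the tool's z in degrees, then the gripper's target within -1 to 1 (shut at 1, half-way at 0, fully open at -1). In form: [[x, y, z, roll, fingers], ...]. A call has 1 to 12 rows; each row is the pose to reach, as a shift and turn from the pose commanded when the call began, along the tool's axes at that moment; what a row does not reach only later rows make up. A row lasts 1/12 s, in which the tool goes at most 41.7 mm and 7.16 degrees, less where a joint would pass 70% of its speed; a pose out of reach is approached as far as the arm can. A call with a gripper value outside its range is refused whole. The fingers move at their own pace and stop on an object; FORCE is the grip in N (left out, the last holds). Time passes only in rows, so rows that repeat a pose let the fingers close. It gives the time, the measured TCP pose, the force, the opening and the grip force at its end, in the units of the state.
- sensors.sense(): the state, without advancing time (a new reading comes with each control period).
- snapshot(name): name is "side" or "top"; returns the picture (480x640x3 uint8, blue, green, red); there is no depth.
- camera_params(name): a dict with "fx", "fy", "cx", "cy" (pixels), "pose" (4x4, takes a point from camera to world coordinates). Camera axes: x right, y up, looking along -z (the intrinsics and any distortion apply to the point x, -y, -z); pixel columns grow to the right and rows downward; lengths in mm; the calibration is good to about 2 mm. A picture is of the moment at which its call begins. camera_params takes no time and is no camera call.
- workorder.job_done(): hands the job in; it is judged then, once.
The state is a dict: "time": time; "joint_pos": joint angles; "qd": joint speeds; "tau": joint torques, N m; "ee_pos": TCP position; "ee_rot": TCP orientation; "wrist_force": force on the tool from outside, world axes, zero at the start; "wrist_torque": the same for the moment, N m; "opening": finger opening in mm; "finger_force": force on a finger pad.
Only numpy, scipy, OpenCV 4.12 (cv2) and the standard library are available. Lean on these libraries where they do the work, as an engineer would, in place of code of your own. Each camera call takes 0.05 s, during which the arm holds its last target. There are 200 camera calls.

## Working session

There is one attempt and no reset: what is moved stays moved. The work goes in short steps, Python scripts to look and compute and a shell command to move; the robot and the scene stay as the last step left them, time stands still between calls to the robot, and variables do not carry over. Pictures are saved under pics/ and viewed, at most 10 in all, crops included, and the job is handed in when it is done.

```bash
mkdir -p pics; python3 - <<'E'
from rig import sensors, snapshot, camera_params
import cv2,numpy as np
for n in("top","side"):
    im=snapshot(n); cv2.imwrite(f"pics/{n}0.png",im); p=camera_params(n); print(n,{k:(np.round(v,3).tolist()) for k,v in p.items()})
s=sensors.sense(); print(s["time"],s["ee_pos"],np.round(s["ee_rot"],3).tolist(),s["opening"],s["joint_pos"])
E
```

```text
top {'fx': 441.726, 'fy': 441.726, 'cx': 316.28, 'cy': 238.014, 'pose': [[0.028, 0.995, -0.099, 422.437], [-0.999, 0.032, 0.033, 152.015], [0.036, 0.098, 0.995, 1063.283], [0.0, 0.0, 0.0, 1.0]]}
side {'fx': 516.86, 'fy': 516.86, 'cx': 324.394, 'cy': 236.687, 'pose': [[0.992, 0.092, -0.082, 414.474], [-0.122, 0.669, -0.733, -898.545], [-0.013, 0.738, 0.675, 1018.19], [0.0, 0.0, 0.0, 1.0]]}
0.1 [278.54888397 668.53370678 230.25200258] [[-0.923, 0.384, -0.001], [0.384, 0.923, -0.002], [-0.0, -0.002, -1.0]] 85.50807646376856 [-1.26951772  0.59202936  0.04831357  1.60969959 -0.03327495  0.94273218
 -0.03364653]
```

View pics/top0.png

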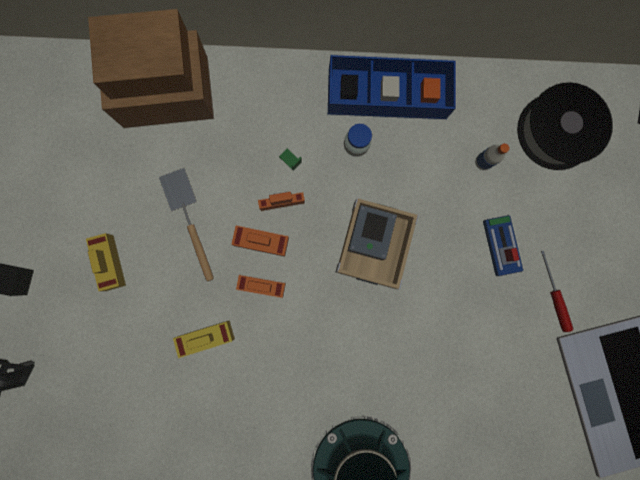

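View pics/side0.png

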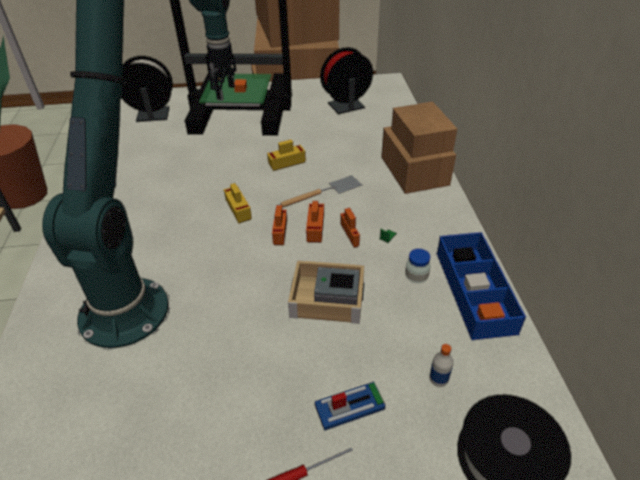

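The top view shows the orange row with the thin spacer at (281,201), the thick at (260,241) and the medium at (261,286). The yellow decoys are at (105,262) and (204,339), the box is at (377,244) and the red fin at (512,255). By colour and body width, the middle of the row is the thick spacer and the nearest is the medium. I'll confirm that in one enlarged crop.

```bash
python3 - <<'E'
import cv2,numpy as np
t=cv2.imread("pics/top0.png")
f=lambda a,s:cv2.resize(a,None,fx=s,fy=s,interpolation=cv2.INTER_CUBIC)
c=np.zeros((600,800,3),np.uint8)
a=f(t[185:305,226:306],5);c[:,:400]=a
b=f(t[195:295,330:420],4);c[:400,420:780]=b
d=f(t[210:280,478:528],2.8);c[402:598,420:560]=d[:196,:140]
c=np.clip(c.astype(float)*1.5,0,255).astype(np.uint8)
cv2.imwrite("pics/crop1.png",c)
h=cv2.cvtColor(t,cv2.COLOR_BGR2HSV)
for x,y in[(260,241),(260,250),(250,241),(236,238),(261,286),(281,201),(204,339),(512,255),(377,224),(355,240),(400,207),(372,252)]:print((x,y),h[y,x],end=' ')
E
```

```text
(260, 241) [ 11 174 136] (260, 250) [ 10 175 108] (250, 241) [  9 165  85] (236, 238) [179 154  78] (261, 286) [ 10 173 128] (281, 201) [  9 125  59] (204, 339) [ 26 157 133] (512, 255) [179 159  64] (377, 224) [15 25 41] (355, 240) [103  23  77] (400, 207) [ 30  18 128] (372, 252) [100  31  75]
```

View pics/crop1.png

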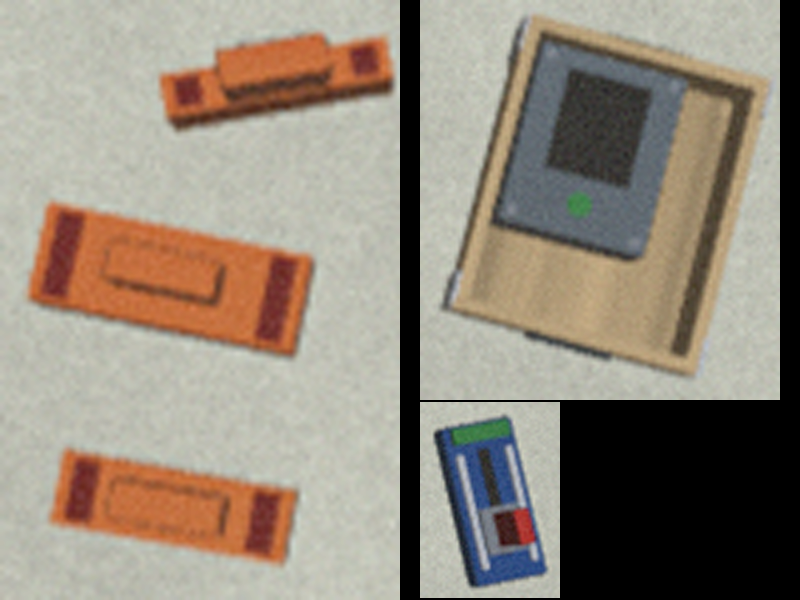

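The crop confirms that the wide body in the middle of the row is the thick spacer, the narrower nearest one is the medium, and the thin one is farthest. The dark red stripes on the body tops (z=50) give centre and heading. The rim corners give the box, and the fin's bright red top gives the slide.

```bash
cat > h.py <<'E'
import cv2,numpy as np
from rig import sensors,snapshot,camera_params
def ray(n,uv,z):
    p=camera_params(n);T=np.array(p["pose"]);uv=np.atleast_2d(uv).astype(float)
    d=np.c_[(uv[:,0]-p["cx"])/p["fx"],-(uv[:,1]-p["cy"])/p["fy"],-np.ones(len(uv))]@T[:3,:3].T
    o=T[:3,3];return o+d*((z-o[2])/d[:,2])[:,None]
def pix(n,P):
    p=camera_params(n);T=np.array(p["pose"]);c=(np.atleast_2d(P)-T[:3,3])@T[:3,:3]
    return np.c_[p["cx"]-p["fx"]*c[:,0]/c[:,2],p["cy"]+p["fy"]*c[:,1]/c[:,2]]
def blobs(im,lo,hi,roi,amin):
    x0,y0,x1,y1=roi;h=cv2.cvtColor(im,cv2.COLOR_BGR2HSV);h[...,0]=(h[...,0].astype(int)+20)%180
    m=cv2.inRange(h,lo,hi);k=np.zeros_like(m);k[y0:y1,x0:x1]=m[y0:y1,x0:x1]
    n,l,s,c=cv2.connectedComponentsWithStats(k)
    return [(s[i,4],c[i],(l==i).astype(np.uint8)) for i in range(1,n) if s[i,4]>=amin]
E
python3 - <<'E'
from h import *
np.set_printoptions(precision=1,suppress=True)
t=cv2.imread("pics/top0.png");s=cv2.imread("pics/side0.png")
# hue shifted by +20
print("stripes");
for a,c,m in blobs(t,(8,90,30),(25,255,100),(226,185,306,305),8):print(a,c,ray("top",c,50)[0])
print("orange bodies")
for a,c,m in blobs(t,(8,110,40),(36,255,255),(226,185,306,305),50):
    r=cv2.minAreaRect(cv2.findContours(m,0,2)[0][0]);W=ray("top",cv2.boxPoints(r),50)
    print(a,W.mean(0)[:2],[np.linalg.norm(W[i]-W[i-1]) for i in(1,2)],W[:,:2].tolist())
print("box")
for a,c,m in blobs(t,(28,45,85),(50,200,255),(325,190,425,300),150):
    r=cv2.minAreaRect(cv2.convexHull(np.vstack(cv2.findContours(m,0,2)[0])));b=cv2.boxPoints(r);W=ray("top",b,58)
    print(a,b.tolist(),W.mean(0)[:2],[np.linalg.norm(W[i]-W[i-1]) for i in(1,2)],W[:,:2].tolist())
print("fin")
for nm,im,roi in(("top",t,(480,210,530,280)),("side",s,(315,385,360,425))):
  for lo in(40,110,150):
    for a,c,m in blobs(im,(12,120,lo),(28,255,255),roi,6):
      r=cv2.minAreaRect(cv2.findContours(m,0,2)[0][0]);print(nm,lo,a,c,r,ray(nm,c,62)[0])
for nm,im,roi in(("top",t,(480,210,530,280)),):
    for a,c,m in blobs(im,(115,90,30),(145,255,255),roi,50):
      r=cv2.minAreaRect(cv2.findContours(m,0,2)[0][0]);W=ray(nm,cv2.boxPoints(r),20);print("body",a,r,W.mean(0),[np.linalg.norm(W[i]-W[i-1]) for i in(1,2)],W[:,:2].tolist())
E
```

```text
stripes
20 [298.1 196.7] [618.1 163.4  50. ]
22 [263.1 203. ] [600.3 243.9  50. ]
73 [238.  235.5] [522.8 298.2  50. ]
73 [280.6 244.5] [505.2 199.9  50. ]
51 [241.8 282.6] [415.7 284.7  50. ]
48 [277.9 289.1] [403.4 202.4  50. ]
orange bodies
536 [609.7 203.4] [np.float64(106.31836682288204), np.float64(31.378823659685764)] [[614.2778101268566, 258.5827917209758], [635.763218625212, 154.45799954570325], [604.9733337542176, 148.4070852431727], [583.7123395782594, 252.27896038013483]]
1081 [513.2 248.5] [np.float64(45.922084680062355), np.float64(124.17715995531806)] [[501.35248080188455, 313.0561757454959], [546.7090675616726, 305.87161599108913], [525.1237973797093, 183.5848907681922], [479.7830614079858, 191.350962356019]]
681 [409.5 242.9] [np.float64(32.63082264989524), np.float64(106.67427421997748)] [[401.31638497954305, 297.7011631893571], [433.65238080228585, 293.32463934497144], [417.61421704923583, 187.86290181050208], [385.27082997606453, 192.59810799964364]]
box
2525 [[337.09930419921875, 272.48828125], [357.18206787109375, 197.89517211914062], [418.5062255859375, 214.405
[... 557 characters left out ...]
6376037597656) [ 499.5 -340.1   62. ]
side 40 188 [338.5 400.4] ((338.6499938964844, 400.4500427246094), (13.281564712524414, 15.495158195495605), 71.56504821777344) [ 498.2 -353.5   62. ]
side 110 70 [338.6 396.1] ((338.54998779296875, 396.1500244140625), (5.05964469909668, 12.965338706970215), 71.56504821777344) [ 499.7 -344.    62. ]
body 737 ((502.9016418457031, 245.4072723388672), (57.114315032958984, 27.20800018310547), 77.00537872314453) [ 522.6 -332.3   20. ] [np.float64(67.55512560912406), np.float64(137.0393890244522)] [[580.8315458485841, -284.8785979382011], [597.9801235258111, -350.2209370431998], [464.0991625301016, -379.4729870065861], [447.6201625018703, -314.77029007365945]]
```

Sizes match the given ones: thick 124x46, medium 107x33, box 179x147. Thick spacer: (514, 249), fingers' line at -10.1°. Medium: (409.5, 243). Box: (515, -23), yaw about -14°. I'll move above the thick spacer now.

```bash
cat >> h.py <<'E'
def to(x,y,z,az):
    s=sensors.sense();R=np.array(s["ee_rot"]);d=R.T@(np.array([x,y,z])-s["ee_pos"])/10
    a=np.degrees(np.arctan2(R[1,1],R[0,1]));r=-((az-a+90)%180-90)
    print("rows xyz cm",np.round(d,2),"roll",round(r,1),"| at",np.round(s["ee_pos"],1),"az",round(a,1),"open",round(s["opening"],1),"F",np.round(s["wrist_force"],1),"q7",round(s["joint_pos"][6],2),"tilt",np.round(R[:2,2],3),"t",round(s["time"],2))
E
python3 -m jog '[[-37.8,-29.7,8,77,-1],[-37.8,-29.7,8,77,-1],[-37.8,-29.7,8,77,-1],[-37.8,-29.7,8,77,-1],[-37.8,-29.7,8,77,-1],[-37.8,-29.7,8,77,-1],[-37.8,-29.7,8,77,-1],[-37.8,-29.7,8,77,-1],[-37.8,-29.7,8,77,-1],[-37.8,-29.7,8,77,-1],[-37.8,-29.7,8,77,-1],[-37.8,-29.7,8,77,-1]]' 40
python3 - <<'E'
from h import *
np.set_printoptions(precision=1,suppress=True)
to(514,249,57,-10.1)
# side-view check of stored picture: predicted pixels vs orange blobs
s=cv2.imread("pics/side0.png")
for a,c,m in blobs(s,(24,110,60),(36,255,255),(265,195,365,250),30):
    print("side orange",a,c,cv2.boundingRect(m))
def rot(a):a=np.radians(a);return np.array([[np.cos(a),-np.sin(a)],[np.sin(a),np.cos(a)]])
def rect(c,a,l,w,z):return np.c_[np.array([[1,1],[1,-1],[-1,-1],[-1,1]])*[l/2,w/2]@rot(a).T+c,np.full(4,z)]
for nm,c,a,l,w in(("thick",(513.6,248.8),79.9,124,46),("med",(409.5,243.2),81.5,107,34)):
    P=np.vstack([rect(c,a,l,w,50),rect(c,a,l,w,0),rect(c,a,50,18,90)]);u=pix("side",P);print(nm,"pred bbox",u.min(0),u.max(0),u.mean(0))
print("box rim pred side",pix("side",rect((514.8,-23.2),-14,177,145,58)))
for a,c,m in blobs(s,(28,45,85),(50,200,255),(280,250,375,325),150):
    print("box side",a,c,cv2.boundingRect(m),cv2.approxPolyDP(cv2.convexHull(np.vstack(cv2.findContours(m,0,2)[0])),3,True)[:,0].tolist())
E
```

```text
time: 1.1
ee_pos: [514.8, 245.2, 150.7]
ee_rot: [[0.174, 0.985, 0.0], [0.985, -0.174, -0.003], [-0.003, 0.001, -1.0]]
wrist_force: [1.0, -0.3, 0.1]
opening: 85.2
finger_force: 0.0
rows xyz cm [ 0.4 -0.1  9.4] roll 0.1 | at [514.8 245.2 150.7] az -10.0 open 85.2 F [ 1.  -0.3  0.1] q7 -0.38 tilt [ 0. -0.] t 1.1
side orange 533 [281.8 221.2] (272, 195, 41, 50)
side orange 613 [314.6 221.7] (306, 201, 18, 41)
side orange 419 [349.8 226. ] (341, 208, 19, 39)
thick pred bbox [304.6 199. ] [323.6 242.6] [314.3 216.3]
med pred bbox [270.8 203.4] [287.  245.1] [278.6 220.7]
box rim pred side [[363.5 264.2]
 [359.5 307.2]
 [286.6 300.9]
 [296.2 259. ]]
box side 2416 [321.3 292.6] (288, 260, 77, 63) [[298, 260], [364, 266], [361, 306], [350, 322], [297, 316], [288, 297]]
```

```bash
python3 -m jog '[[0.4,-0.1,3,0,-0.3],[0.4,-0.1,6,0,-0.3],[0.4,-0.1,8,0,-0.3],[0.4,-0.1,9.2,0,-0.3],[0.4,-0.1,9.2,0,-0.3],[0.4,-0.1,9.2,0,1],[0.4,-0.1,9.2,0,1],[0.4,-0.1,9.2,0,1],[0.4,-0.1,9.2,0,1],[0.4,-0.1,9.2,0,1],[0.4,-0.1,9.2,0,1],[0.4,-0.1,9.2,0,1]]' 50
python3 - <<'E'
from h import *
to(514,249,200,-10)
E
```

```text
time: 2.1
ee_pos: [514.0, 254.3, 60.4]
ee_rot: [[0.167, 0.986, 0.002], [0.986, -0.167, 0.001], [0.001, 0.002, -1.0]]
wrist_force: [-0.2, -1.0, 7.1]
opening: 17.1
finger_force: 54.3
rows xyz cm [ -0.5    0.1  -13.96] roll 0.4 | at [514.  254.3  60.4] az -9.6 open 17.1 F [-0.2 -1.   7.1] q7 -0.32 tilt [0.002 0.001] t 2.1
```

```bash
python3 -m jog '[[0,0,-2,0,1],[0,0,-5,0,1],[0,0,-8,0,1],[0,0,-10,0,1],[-3,-0.1,-11,1,1],[-6,-0.2,-11,2,1],[-9,-0.3,-11,3,1],[-12,-0.4,-11,4.4,1],[-15,-0.5,-11,4.4,1],[-18,-0.6,-11,4.4,1],[-21,-0.7,-11,4.4,1],[-23,-0.75,-11,4.4,1]]'
python3 -m jog '[[-2,-0.05,0,0,1],[-3,-0.07,0,0,1],[-3.4,-0.07,0,0,1],[-3.4,-0.07,0,0,1],[-3.4,-0.07,0,0,1],[-3.4,-0.07,0,0,1]]'
python3 - <<'E'
from h import *
np.set_printoptions(precision=1,suppress=True)
to(461.8,-4.6,150,-14)
f=lambda a,s:cv2.resize(a,None,fx=s,fy=s,interpolation=cv2.INTER_CUBIC)
t=snapshot("top");s=snapshot("side");cv2.imwrite("pics/top1.png",t);cv2.imwrite("pics/side1.png",s)
c=np.zeros((600,800,3),np.uint8);c[:480,:400]=f(t[190:310,320:420],4);c[:480,400:800]=f(s[220:340,270:370],4)
cv2.imwrite("pics/crop2.png",np.clip(c*1.5,0,255).astype(np.uint8))
z=sensors.sense()["ee_pos"][2]-59+50
for a,cc,m in blobs(t,(8,90,25),(25,255,100),(320,190,430,320),6):print("top stripe",a,cc,ray("top",cc,z)[0])
for a,cc,m in blobs(s,(8,90,25),(25,255,120),(270,220,370,340),6):print("side stripe",a,cc,ray("side",cc,z)[0])
E
```

```text
time: 3.1
ee_pos: [465.7, 25.3, 169.3]
ee_rot: [[0.245, 0.97, -0.001], [0.97, -0.245, -0.001], [-0.001, -0.001, -1.0]]
wrist_force: [-1.0, 0.2, -0.9]
opening: 17.2
finger_force: 53.2
time: 3.6
ee_pos: [459.0, -3.1, 169.3]
ee_rot: [[0.24, 0.971, 0.0], [0.971, -0.24, 0.001], [0.001, 0.0, -1.0]]
wrist_force: [0.4, 0.1, -0.7]
opening: 17.2
finger_force: 53.2
rows xyz cm [-0.1  0.3  1.9] roll 0.1 | at [459.   -3.1 169.3] az -13.9 open 17.2 F [ 0.4  0.1 -0.7] q7 -0.01 tilt [0. 0.] t 3.6
top stripe 87 [355.3 260.2] [468.8  40.8 160.2]
side stripe 13 [278.1 229.7] [406.6  75.  160.2]
side stripe 7 [310.7 237.9] [484.4  33.9 160.2]
side stripe 35 [298.1 266.7] [445.4 -60.2 160.2]
```

View pics/crop2.png

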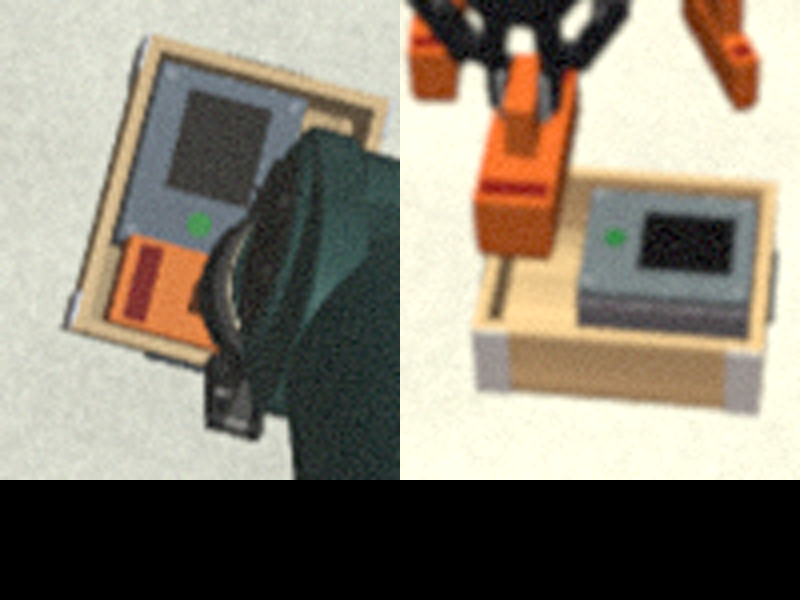

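The crop shows the held thick spacer over the near gap, with its left stripe at (355,260) in the top view. That puts its centre at about (457,-8), and it should be at about (461,-10). I'll correct this, lower it to just above the rim and re-check there, where parallax is small.

```bash
python3 -m jog '[[-0.1,0.2,1,0,1],[-0.1,0.4,2,0,1],[-0.1,0.4,3,0,1],[-0.1,0.4,4,0,1],[-0.1,0.4,4.4,0,1],[-0.1,0.4,4.4,0,1],[-0.1,0.4,4.4,0,1],[-0.1,0.4,4.4,0,1]]'
python3 - <<'E'
from h import *
np.set_printoptions(precision=1,suppress=True)
to(462,-5,70,-14)
f=lambda a,s:cv2.resize(a,None,fx=s,fy=s,interpolation=cv2.INTER_CUBIC)
t=snapshot("top");s=snapshot("side");cv2.imwrite("pics/top2.png",t);cv2.imwrite("pics/side2.png",s)
c=np.zeros((600,800,3),np.uint8);c[:,:400]=f(t[205:305,330:397],6)[:600,:400];c[:560,400:800]=f(s[245:325,285:342],7)[:560,:399][:, :400].copy() if 0 else cv2.resize(s[245:325,283:340],(400,560),interpolation=cv2.INTER_CUBIC)
cv2.imwrite("pics/crop3.png",np.clip(c*1.4,0,255).astype(np.uint8))
z=sensors.sense()["ee_pos"][2]-60+50
for n,im,roi in(("top",t,(320,190,430,320)),("side",s,(285,240,370,340))):
  for a,cc,m in blobs(im,(8,90,25),(25,255,115),roi,10):print(n,a,cc,ray(n,cc,z)[0])
E
```

```text
time: 4.37
ee_pos: [462.3, -6.6, 125.4]
ee_rot: [[0.243, 0.97, 0.0], [0.97, -0.243, -0.0], [-0.0, 0.0, -1.0]]
wrist_force: [-0.3, 0.1, -0.6]
opening: 17.2
finger_force: 53.1
rows xyz cm [ 0.1 -0.1  5.5] roll -0.0 | at [462.3  -6.6 125.4] az -14.0 open 17.2 F [-0.3  0.1 -0.6] q7 0.05 tilt [ 0. -0.] t 4.37
top 83 [354.5 259.5] [472.4  37.  115.7]
side 30 [300.  280.4] [447.6 -62.6 115.7]
```

View pics/crop3.png

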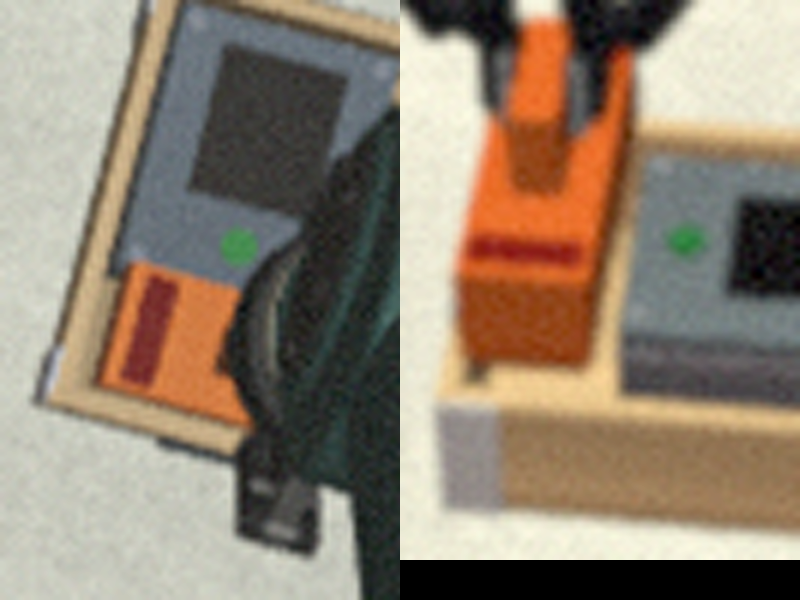

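```bash
python3 - <<'E'
from h import *
np.set_printoptions(precision=1,suppress=True)
t=cv2.imread("pics/top0.png");s=cv2.imread("pics/side0.png")
w=ray("side",[[298,260],[364,266],[361,306],[288,297]],58);print("side rim",w[:,:2].tolist(),w.mean(0))
a=np.radians(-14);R=np.array([[np.cos(a),-np.sin(a)],[np.sin(a),np.cos(a)]])
for n,im,roi in(("top",t,(340,195,415,290)),("side",s,(305,260,365,312))):
  h=cv2.cvtColor(im,cv2.COLOR_BGR2HSV);k=np.zeros(h.shape[:2],np.uint8);x0,y0,x1,y1=roi
  k[y0:y1,x0:x1]=cv2.inRange(h,(85,15,55),(125,110,255))[y0:y1,x0:x1]
  k=cv2.morphologyEx(k,cv2.MORPH_OPEN,np.ones((3,3)))
  cs=max(cv2.findContours(k,0,2)[0],key=cv2.contourArea);r=cv2.minAreaRect(cs);W=ray(n,cv2.boxPoints(r),52)[:,:2]
  print(n,"sensor",W.mean(0),[np.linalg.norm(W[i]-W[i-1]) for i in(1,2)],np.degrees(np.arctan2(*(W[1]-W[0])[::-1])),"box centre implied",W.mean(0)-R@[24,18])
  C=ray(n,cs[:,0],52)[:,:2]; L=(C-[514.8,-23.2])@R; print("sensor extents in box frame x",np.percentile(L[:,0],[3,97]),"y",np.percentile(L[:,1],[3,97]))
# inner/outer rim in box frame along mid lines, top
m=cv2.inRange(cv2.cvtColor(t,cv2.COLOR_BGR2HSV),(8,45,85),(30,200,255))
n="top"
def prof(p0,p1):
  P=np.linspace(p0,p1,200);u=pix(n,np.c_[(R@P.T).T+[514.8,-23.2],np.full(200,58)]).astype(np.float32)
  g=cv2.remap(cv2.cvtColor(t,cv2.COLOR_BGR2GRAY),u[None,:,0],u[None,:,1],cv2.INTER_LINEAR)[0].astype(int)
  return g[::10]
for p in([-110,30],[-60,30]),([-110,-20],[-60,-20]),([70,-10],[110,-10]),([-40,50],[-40,90]),([-40,-50],[-40,-90]):print(p,prof(*p))
E
```

```text
side rim [[450.7803999670078, 64.03420742112723], [618.3582936950505, 19.110458947435973], [587.4101364127032, -111.68421496786311], [415.71395401289715, -60.01623365861951]] [518.1 -22.1  58. ]
top sensor [541.3 -11.5] [np.float64(107.3278968682531), np.float64(86.60223243817705)] -13.391435673600093 box centre implied [513.6 -23.2]
sensor extents in box frame x [-30.4  76.1] y [-24.8  60.7]
side sensor [519.7  13.2] [np.float64(28.51584295449209), np.float64(28.299162231659793)] -7.723173444076149 box centre implied [492.1   1.5]
sensor extents in box frame x [-17.6   9. ] y [22.9 51.6]
([-110, 30], [-60, 30]) [127 125 123 123 123 127 126 113  87  90 106 107 106 106 103 103 105 104
 104 105]
([-110, -20], [-60, -20]) [122 122 124 125 126 126 118  82  58  83 107 110 108 104 107 102 102 104
 103 102]
([70, -10], [110, -10]) [ 72  72  68  56  50  67  94 107 107 103 106 120 124 124 125 123 125 127
 129 130]
([-40, 50], [-40, 90]) [103 101  97  93  94  92  91  97 105 110 114  86  63  86 119 132 132 130
 133 133]
([-40, -50], [-40, -90]) [ 97  94  77  51  50  45  55  79 104 111 109 115 123 127 125 124 126 129
 132 130]
```

```bash
python3 -m jog '[[0.25,0.05,0,0,1],[0.25,0.05,0.4,0,1],[0.25,0.05,0.8,0,1],[0.25,0.05,1.0,0,1],[0.25,0.05,1.2,0,1],[0.25,0.05,1.4,0,1],[0.25,0.05,1.6,0,1],[0.25,0.05,1.6,0,1]]'
python3 - <<'E'
from h import *
to(461.8,-4.6,66,-14)
E
```

```text
time: 5.13
ee_pos: [463.0, -4.2, 108.9]
ee_rot: [[0.242, 0.97, -0.001], [0.97, -0.242, -0.0], [-0.0, -0.001, -1.0]]
wrist_force: [-0.8, 0.8, -1.6]
opening: 17.0
finger_force: 53.1
rows xyz cm [-0.06 -0.1   4.29] roll -0.0 | at [463.   -4.2 108.9] az -14.0 open 17.0 F [-0.8  0.8 -1.6] q7 0.07 tilt [-0.001 -0.   ] t 5.13
```

It has entered freely. I'll go on down gently.

```bash
python3 -m jog '[[0,0,0.3,0,1],[0,0,0.6,0,1],[0,0,0.9,0,1],[0,0,1.2,0,1],[0,0,1.5,0,1],[0,0,1.5,0,1]]'; python3 - <<'E'
from h import *
to(461.8,-4.6,66,-14)
E
```

```text
time: 5.63
ee_pos: [462.9, -4.1, 93.7]
ee_rot: [[0.242, 0.97, -0.001], [0.97, -0.242, -0.0], [-0.0, -0.001, -1.0]]
wrist_force: [-0.5, -0.1, 0.3]
opening: 17.1
finger_force: 53.1
rows xyz cm [-0.07 -0.09  2.77] roll -0.0 | at [462.9  -4.1  93.7] az -14.0 open 17.1 F [-0.5 -0.1  0.3] q7 0.09 tilt [-0.001 -0.   ] t 5.63
```

```bash
python3 -m jog '[[0,0,0.5,0,1],[0,0,1.0,0,1],[0,0,1.5,0,1],[0,0,1.9,0,1],[0,0,2.2,0,1],[0,0,2.4,0,1],[0,0,2.6,0,1],[0,0,2.6,0,1]]'; python3 - <<'E'
from h import *
to(461.8,-4.6,66,-14)
E
```

```text
time: 6.3
ee_pos: [463.1, -4.2, 68.0]
ee_rot: [[0.242, 0.97, -0.001], [0.97, -0.242, -0.0], [-0.0, -0.001, -1.0]]
wrist_force: [0.4, -0.2, -1.9]
opening: 17.3
finger_force: 53.1
rows xyz cm [-0.07 -0.11  0.2 ] roll -0.0 | at [463.1  -4.2  68. ] az -14.0 open 17.3 F [ 0.4 -0.2 -1.9] q7 0.11 tilt [-0.001 -0.   ] t 6.3
```

```bash
python3 -m jog '[[0,0,0.15,0,1],[0,0,0.3,0,1],[0,0,0.4,0,1],[0,0,0.5,0,1],[0,0,0.5,0,1]]'
```

```text
time: 6.72
ee_pos: [463.9, -4.4, 66.1]
ee_rot: [[0.243, 0.97, 0.002], [0.97, -0.243, 0.002], [0.002, 0.001, -1.0]]
wrist_force: [-3.7, 0.2, 32.0]
opening: 17.4
finger_force: 58.1
```

It is seated on the floor, with 32 N reaction at the expected height. Releasing and rising.

```bash
python3 -m jog '[[0,0,-0.3,0,1],[0,0,-0.3,0,-0.2],[0,0,-0.3,0,-0.2],[0,0,-0.3,0,-0.2],[0,0,-0.3,0,-0.2],[0,0,-2,0,-0.2],[0,0,-5,0,-0.2],[0,0,-8,0,-0.2],[0,0,-10,0,-0.2],[0,0,-10,0,-0.2]]'; python3 - <<'E'
from h import *
to(409.5,243.3,150,-8.5)
t=snapshot("top");cv2.imwrite("pics/top3.png",t)
E
```

```text
time: 7.55
ee_pos: [465.6, -4.2, 166.2]
ee_rot: [[0.242, 0.97, 0.007], [0.97, -0.242, 0.001], [0.002, 0.006, -1.0]]
wrist_force: [1.3, -0.1, -0.4]
opening: 51.6
finger_force: 0.0
rows xyz cm [ 22.65 -11.45   1.6 ] roll -5.5 | at [465.6  -4.2 166.2] az -14.0 open 51.6 F [ 1.3 -0.1 -0.4] q7 0.01 tilt [0.007 0.001] t 7.55
```

```bash
python3 -m jog '[[3,-1.5,0,0,-0.3],[6,-3,0,-1,-0.3],[9,-4.5,0,-2,-0.3],[12,-6,0,-3,-0.3],[15,-7.6,0,-4,-0.3],[18,-9.1,0,-5,-0.3],[21,-10.6,1,-5.5,-0.3],[22.6,-11.4,1.6,-5.5,-0.3],[22.6,-11.4,1.6,-5.5,-0.3],[22.6,-11.4,1.6,-5.5,-0.3],[22.6,-11.4,1.6,-5.5,-0.3]]'; python3 - <<'E'
from h import *
np.set_printoptions(precision=1,suppress=True)
to(409.5,243.3,59,-8.5)
t=cv2.imread("pics/top3.png")
for a,cc,m in blobs(t,(8,90,25),(25,255,100),(226,185,430,320),8):print("stripe",a,cc,ray("top",cc,50 if cc[0]<320 else 56)[0])
t=snapshot("top");s=snapshot("side");cv2.imwrite("pics/top4.png",t);cv2.imwrite("pics/side4.png",s)
for a,cc,m in blobs(t,(8,90,25),(25,255,100),(320,185,430,320),8):print("box stripe",a,cc,ray("top",cc,56)[0])
for a,cc,m in blobs(s,(8,90,25),(25,255,115),(285,240,370,340),8):print("box stripe side",a,cc,ray("side",cc,56)[0])
c=np.zeros((480,800,3),np.uint8);f=lambda a,s:cv2.resize(a,None,fx=s,fy=s,interpolation=cv2.INTER_CUBIC)
c[:,:400]=f(t[185:305,325:425],4);c[:,400:]=f(s[235:355,275:375],4);cv2.imwrite("pics/crop4.png",np.clip(c*1.4,0,255).astype(np.uint8))
E
```

```text
time: 8.52
ee_pos: [407.0, 241.3, 146.5]
ee_rot: [[0.149, 0.989, -0.001], [0.989, -0.149, -0.002], [-0.002, -0.001, -1.0]]
wrist_force: [0.4, 0.3, -0.3]
opening: 55.1
finger_force: 0.0
rows xyz cm [0.2 0.2 8.8] roll -0.1 | at [407.  241.3 146.5] az -8.6 open 55.1 F [ 0.4  0.3 -0.3] q7 -0.43 tilt [-0. -0.] t 8.52
stripe 18 [298.4 196.8] [617.8 162.8  50. ]
stripe 21 [263.  202.9] [600.7 244.1  50. ]
stripe 68 [350.3 260.3] [473.5  39.4  56. ]
stripe 46 [241.9 282.8] [415.3 284.5  50. ]
stripe 45 [278. 289.] [403.7 202.2  50. ]
box stripe 70 [350.3 260.1] [474.1  39.4  56. ]
box stripe 69 [392.4 271.7] [450.3 -57.8  56. ]
box stripe side 8 [312.5 267.5] [485.8  33.6  56. ]
box stripe side 33 [301.8 296.2] [449.4 -60.3  56. ]
```

View pics/crop4.png

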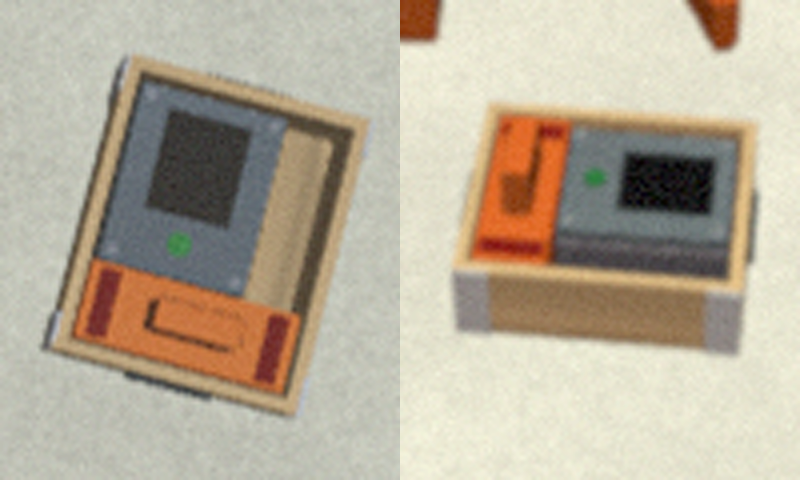

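The crop shows the thick spacer seated flat along the near wall, with stripes at (350,260) and (392,272). Its centre is (462,-9) at -13.8°, as it should be. The sensor is flat and in its corner, and the right gap is free. Next is the medium spacer.

```bash
python3 -m jog '[[0.2,0.2,3,0,-0.3],[0.2,0.2,6,0,-0.3],[0.2,0.2,7.5,0,-0.3],[0.2,0.2,8.5,0,-0.3],[0.2,0.2,8.5,0,-0.3],[0.2,0.2,8.5,0,-0.3]]'; python3 - <<'E'
from h import *
to(409.5,243.3,60,-8.5)
E
```

```text
time: 9.12
ee_pos: [410.1, 243.5, 62.5]
ee_rot: [[0.15, 0.989, -0.0], [0.989, -0.15, -0.0], [-0.0, -0.0, -1.0]]
wrist_force: [0.6, -0.2, 0.1]
opening: 55.9
finger_force: 0.0
rows xyz cm [-0.02 -0.05  0.25] roll -0.1 | at [410.1 243.5  62.5] az -8.6 open 55.9 F [ 0.6 -0.2  0.1] q7 -0.33 tilt [-0. -0.] t 9.12
```

```bash
python3 -m jog '[[0,0,0.2,0,1],[0,0,0.2,0,1],[0,0,0.2,0,1],[0,0,0.2,0,1],[0,0,0.2,0,1],[0,0,0.2,0,1],[0,0,-2,0,1],[0,0,-5,0,1],[0,0,-8,0,1],[0,0,-11,0,1],[0,0,-12,0,1],[0,0,-12,0,1]]' 50
python3 -m jog '[[-2,1.1,0,-6,1],[-5,2.8,0,-12,1],[-8,4.4,0,-19,1],[-11,6.1,0,-26,1],[-14,7.7,0,-33,1],[-17,9.4,0,-40,1],[-20,11,0,-47,1],[-23,12.7,0,-54,1],[-26,14.4,0,-61,1],[-28,15.6,0,-68,1],[-29.5,16.5,0,-75,1],[-29.6,16.5,0,-82,1]]'
python3 -m jog '[[0,0,0,-2.6,1],[0,0,0,-2.6,1],[0,0,0,-2.6,1],[0,0,0,-2.6,1]]'
python3 - <<'E'
from h import *
to(528.5,-73.6,140,76)
E
```

```text
time: 10.12
ee_pos: [410.9, 245.5, 184.6]
ee_rot: [[0.148, 0.989, 0.004], [0.989, -0.148, 0.004], [0.004, 0.004, -1.0]]
wrist_force: [0.6, 0.8, -1.3]
opening: 17.4
finger_force: 49.4
time: 11.12
ee_pos: [529.4, -77.5, 180.5]
ee_rot: [[-0.959, 0.285, -0.001], [0.285, 0.959, -0.001], [0.0, -0.002, -1.0]]
wrist_force: [0.4, -0.4, -1.2]
opening: 17.5
finger_force: 49.4
time: 11.45
ee_pos: [528.1, -72.3, 181.2]
ee_rot: [[-0.971, 0.241, -0.002], [0.241, 0.971, 0.001], [0.002, 0.0, -1.0]]
wrist_force: [0.4, -0.5, -1.5]
opening: 17.3
finger_force: 49.3
rows xyz cm [-0.08 -0.12  4.12] roll 0.1 | at [528.1 -72.3 181.2] az 76.1 open 17.3 F [ 0.4 -0.5 -1.5] q7 1.41 tilt [-0.002  0.001] t 11.45
```

```bash
python3 -m jog '[[-0.05,-0.1,1.5,0,1],[-0.05,-0.1,3,0,1],[-0.05,-0.1,4,0,1],[-0.05,-0.1,5,0,1],[-0.05,-0.1,5.2,0,1],[-0.05,-0.1,5.2,0,1],[-0.05,-0.1,5.2,0,1]]'; python3 - <<'E'
from h import *
np.set_printoptions(precision=1,suppress=True)
to(528.5,-73.6,120,76)
z=sensors.sense()["ee_pos"][2]-60.5+50
t=snapshot("top");s=snapshot("side");cv2.imwrite("pics/top5.png",t);cv2.imwrite("pics/side5.png",s)
for n,im,roi in(("top",t,(320,185,430,320)),("side",s,(285,220,375,340))):
  for a,cc,m in blobs(im,(8,90,25),(25,255,115),roi,8):print(n,a,cc,ray(n,cc,z)[0],ray(n,cc,56)[0])
c=np.zeros((480,800,3),np.uint8);f=lambda a,s:cv2.resize(a,None,fx=s,fy=s,interpolation=cv2.INTER_CUBIC)
c[:,:400]=f(t[185:305,325:425],4);c[:,400:]=f(s[220:340,275:375],4);cv2.imwrite("pics/crop5.png",np.clip(c*1.4,0,255).astype(np.uint8))
E
```

```text
time: 12.03
ee_pos: [529.5, -73.8, 130.4]
ee_rot: [[-0.971, 0.24, 0.0], [0.24, 0.971, -0.0], [-0.0, 0.0, -1.0]]
wrist_force: [0.1, 0.5, -0.8]
opening: 17.2
finger_force: 49.3
rows xyz cm [ 0.1 -0.   1. ] roll 0.1 | at [529.5 -73.8 130.4] az 76.1 open 17.2 F [ 0.1  0.5 -0.8] q7 1.41 tilt [ 0. -0.] t 12.03
top 16 [406.7 215.6] [571.2 -74.4 119.9] [581.3 -89.8  56. ]
top 54 [401.4 253.4] [488.5 -63.6 119.9] [493.  -78.2  56. ]
top 72 [350.3 260. ] [471.   46.6 119.9] [474.3  39.4  56. ]
top 69 [392.4 271.7] [448.5 -44.5 119.9] [450.3 -57.8  56. ]
side 8 [312.5 267.5] [481.  -28.3 119.9] [485.8  33.6  56. ]
side 21 [317.4 279. ] [488.6 -67.5 119.9] [493.9  -8.4  56. ]
side 22 [352.5 281.5] [569.4 -86.6 119.9] [580.4 -28.8  56. ]
side 29 [302.1 296.2] [ 447.9 -116.   119.9] [450.3 -60.3  56. ]
```

View pics/crop5.png

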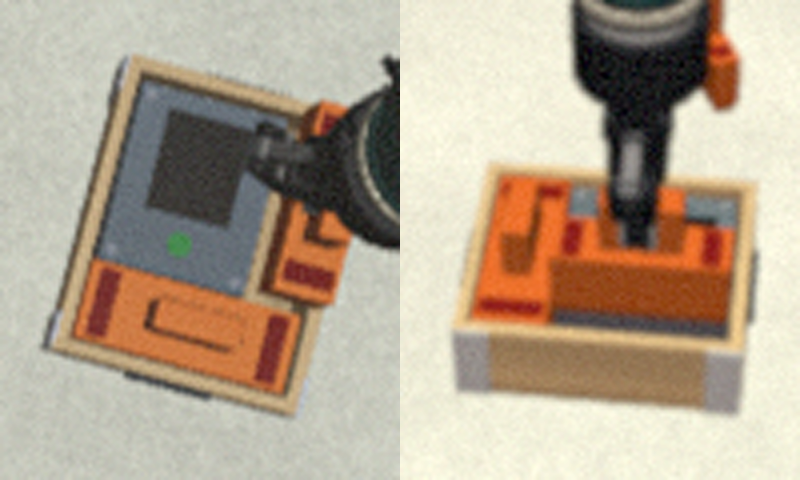

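The crop shows the medium spacer over the right gap. Stripes at (401,253) in the top view and (317,279), (352,281) in the side view give a centre of about (529,-74), against a target of (528.5,-73.6). Lowering.

```bash
python3 -m jog '[[0,0,0.4,0,1],[0,0,0.8,0,1],[0,0,1.1,0,1],[0,0,1.3,0,1],[0,0,1.5,0,1],[0,0,1.7,0,1],[0,0,1.9,0,1],[0,0,2.1,0,1],[0,0,2.1,0,1]]'
```

```text
time: 12.88
ee_pos: [529.0, -73.8, 108.9]
ee_rot: [[-0.971, 0.241, -0.001], [0.241, 0.971, 0.0], [0.001, -0.0, -1.0]]
wrist_force: [0.3, -0.2, -1.3]
opening: 17.2
finger_force: 49.3
```

Free entry again, so I'll continue.

```bash
python3 -m jog '[[0,0,0.4,0,1],[0,0,0.8,0,1],[0,0,1.2,0,1],[0,0,1.6,0,1],[0,0,1.6,0,1]]'; python3 -m jog '[[0,0,0.4,0,1],[0,0,0.8,0,1],[0,0,1.2,0,1],[0,0,1.6,0,1],[0,0,1.9,0,1],[0,0,2.2,0,1],[0,0,2.4,0,1],[0,0,2.4,0,1]]'
```

```text
time: 13.3
ee_pos: [528.6, -73.8, 92.4]
ee_rot: [[-0.971, 0.241, -0.002], [0.241, 0.971, 0.0], [0.002, -0.0, -1.0]]
wrist_force: [-0.2, 0.3, -1.1]
opening: 16.9
finger_force: 49.3
time: 13.97
ee_pos: [529.0, -73.8, 68.9]
ee_rot: [[-0.971, 0.24, -0.001], [0.24, 0.971, 0.0], [0.001, -0.0, -1.0]]
wrist_force: [-0.8, 0.4, -0.3]
opening: 16.9
finger_force: 49.3
```

```bash
python3 -m jog '[[0,0,0.15,0,1],[0,0,0.3,0,1],[0,0,0.4,0,1],[0,0,0.5,0,1],[0,0,0.5,0,1]]'
```

```text
time: 14.38
ee_pos: [529.6, -73.8, 67.1]
ee_rot: [[-0.971, 0.24, 0.001], [0.24, 0.971, 0.0], [-0.001, 0.0, -1.0]]
wrist_force: [-4.5, 1.7, 23.1]
opening: 17.1
finger_force: 52.8
```

Seated with 23 N at the expected height. I'll release, rise and verify before counting.

```bash
python3 -m jog '[[0,0,-0.2,0,1],[0,0,-0.3,0,-0.2],[0,0,-0.3,0,-0.2],[0,0,-0.3,0,-0.2],[0,0,-0.3,0,-0.2],[0,0,-2,0,-0.2],[0,0,-5,0,-0.2],[0,0,-8,0,-0.2],[0,0,-10,0,-0.2],[0,0,-10,0,-0.2]]'; python3 - <<'E'
from h import *
to(441,-354,150,102.4)
E
```

```text
time: 15.22
ee_pos: [532.1, -74.2, 168.0]
ee_rot: [[-0.971, 0.241, 0.008], [0.241, 0.971, -0.001], [-0.008, 0.001, -1.0]]
wrist_force: [1.0, -0.8, 0.1]
opening: 51.2
finger_force: 0.0
rows xyz cm [  2.12 -29.35   1.74] roll -26.3 | at [532.1 -74.2 168. ] az 76.1 open 51.2 F [ 1.  -0.8  0.1] q7 1.41 tilt [ 0.008 -0.001] t 15.22
```

```bash
python3 -m jog '[[0.2,-3,0,-3,1],[0.4,-6,0,-6,1],[0.6,-9,0,-9,1],[0.9,-12,0,-12,1],[1.1,-15,0,-15,1],[1.3,-18,0,-18,1],[1.5,-21,0,-21,1],[1.8,-24,1,-24,1],[2,-27,1.7,-26.3,1],[2.1,-29.3,1.7,-26.3,1],[2.1,-29.3,1.7,-26.3,1],[2.1,-29.3,1.7,-26.3,1]]'; python3 - <<'E'
from h import *
np.set_printoptions(precision=1,suppress=True)
to(441,-354,38,102.4)
t=snapshot("top");s=snapshot("side");cv2.imwrite("pics/top6.png",t);cv2.imwrite("pics/side6.png",s)
for n,im,roi in(("top",t,(320,185,430,320)),("side",s,(285,240,375,340))):
  for a,cc,m in blobs(im,(8,90,25),(25,255,115),roi,6):print(n,a,cc,ray(n,cc,56)[0])
for a,cc,m in blobs(s,(12,120,110),(28,255,255),(315,375,380,425),6):print("fin side",cc,ray("side",cc,62)[0])
c=np.zeros((560,800,3),np.uint8);f=lambda a,s:cv2.resize(a,None,fx=s,fy=s,interpolation=cv2.INTER_CUBIC)
c[:480,:400]=f(t[185:305,325:425],4);c[:,400:]=f(s[255:435,270:398],3.125)[:560,:400];cv2.imwrite("pics/crop6.png",np.clip(c*1.4,0,255).astype(np.uint8))
E
```

```text
time: 16.22
ee_pos: [436.9, -354.6, 146.0]
ee_rot: [[-0.978, -0.211, -0.002], [-0.211, 0.978, 0.001], [0.002, 0.001, -1.0]]
wrist_force: [0.1, 1.2, -0.6]
opening: 0.2
finger_force: 0.0
rows xyz cm [-0.4 -0.1 10.8] roll -0.2 | at [ 436.9 -354.6  146. ] az 102.2 open 0.2 F [ 0.1  1.2 -0.6] q7 2.31 tilt [-0.  0.] t 16.22
top 45 [404.1 220.6] [569.4 -83.8  56. ]
top 69 [350.4 260.2] [473.8  39.2  56. ]
top 46 [395.3 254.9] [489. -64.  56.]
top 68 [392.3 271.7] [450.4 -57.7  56. ]
side 16 [352.  299.5] [569.6 -87.   56. ]
fin side [338.3 396.6] [ 499.  -345.1   62. ]
```

View pics/crop6.png

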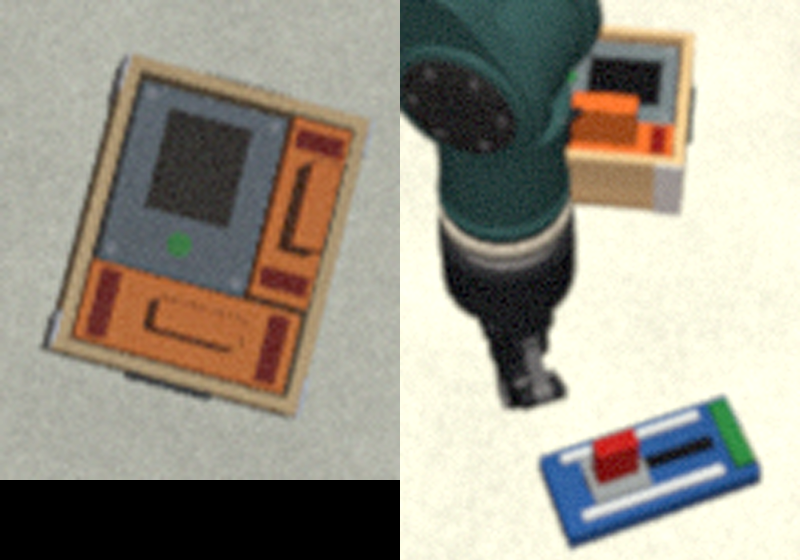

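The crop shows both spacers down in the box, the sensor flat in its corner, and the red fin at rest at (338,397) in the side view. Now the counter: I'll lower the shut fingers behind the fin and push in small steps.

```bash
python3 -m jog '[[0,0,3,0,1],[0,0,6,0,1],[0,0,9,0,1],[0,0,10.6,0,1],[0,0,10.6,0,1],[0,0,10.6,0,1],[-1,0,10.6,0,1],[-2,0,10.6,0,1],[-3,0,10.6,0,1],[-3,0,10.6,0,1],[-3,0,10.6,0,1]]'; python3 -m jog '[[-1,0,0,0,1],[-2,0,0,0,1],[-3,0,0,0,1],[-3.5,0,0,0,1],[-3.5,0,0,0,1],[-3.5,0,0,0,1]]'; python3 - <<'E'
from h import *
np.set_printoptions(precision=1,suppress=True)
to(499.6,-341,38,102.4)
s=snapshot("side")
for a,cc,m in blobs(s,(12,120,110),(28,255,255),(315,365,390,425),6):print("fin side",a,cc,ray("side",cc,62)[0])
E
```

```text
time: 17.23
ee_pos: [469.8, -346.4, 42.2]
ee_rot: [[-0.976, -0.216, 0.002], [-0.216, 0.976, -0.001], [-0.002, -0.001, -1.0]]
wrist_force: [0.4, 0.1, 0.4]
opening: -0.2
finger_force: 0.0
time: 17.73
ee_pos: [501.0, -339.3, 41.2]
ee_rot: [[-0.977, -0.214, -0.002], [-0.214, 0.977, 0.0], [0.002, 0.001, -1.0]]
wrist_force: [-4.6, -0.7, 4.3]
opening: 0.3
finger_force: 2.3
rows xyz cm [ 0.2 -0.1  0.3] roll -0.0 | at [ 501.  -339.3   41.2] az 102.4 open 0.3 F [-4.6 -0.7  4.3] q7 2.22 tilt [-0.  0.] t 17.73
fin side 38 [353.3 391.4] [ 531.3 -337.3   62. ]
```

The fin has moved about 32 mm and needs 40.

```bash
python3 -m jog '[[-0.4,0,0,0,1],[-0.7,0,0,0,1],[-0.7,0,0,0,1],[-0.7,0,0,0,1]]'; python3 -m jog '[[-0.2,0,0,0,1],[-0.3,0,0,0,1],[-0.3,0,0,0,1]]'; python3 - <<'E'
from h import *
np.set_printoptions(precision=1,suppress=True)
s=snapshot("side")
for a,cc,m in blobs(s,(12,120,110),(28,255,255),(315,365,390,425),6):print("fin side",a,cc,ray("side",cc,62)[0])
E
```

```text
time: 18.12
ee_pos: [507.4, -337.8, 41.0]
ee_rot: [[-0.977, -0.214, -0.002], [-0.214, 0.977, 0.0], [0.002, 0.001, -1.0]]
wrist_force: [-5.6, -1.1, 3.1]
opening: -0.1
finger_force: 2.6
time: 18.37
ee_pos: [510.3, -337.2, 41.1]
ee_rot: [[-0.977, -0.214, -0.002], [-0.214, 0.977, 0.0], [0.002, 0.001, -1.0]]
wrist_force: [-5.8, -1.2, 3.5]
opening: -0.1
finger_force: 2.8
fin side 38 [357.8 390. ] [ 541.  -335.3   62. ]
```

```bash
python3 -m jog '[[-0.2,0,0,0,1],[-0.3,0,0,0,1],[-0.3,0,0,0,1]]'; python3 - <<'E'
from h import *
np.set_printoptions(precision=1,suppress=True)
s=snapshot("side")
for a,cc,m in blobs(s,(12,120,110),(28,255,255),(315,365,390,425),6):print("fin side",a,cc,ray("side",cc,62)[0])
E
```

```text
time: 18.67
ee_pos: [513.0, -336.6, 41.1]
ee_rot: [[-0.977, -0.214, -0.003], [-0.214, 0.977, 0.001], [0.002, 0.001, -1.0]]
wrist_force: [-5.7, -1.2, 3.8]
opening: -0.1
finger_force: 2.9
fin side 37 [359.1 389.5] [ 543.9 -334.6   62. ]
```

```bash
python3 -m jog '[[-0.2,0,0,0,1],[-0.4,0,0,0,1],[-0.4,0,0,0,1]]'; python3 - <<'E'
from h import *
np.set_printoptions(precision=1,suppress=True)
s=snapshot("side");cv2.imwrite("pics/side7.png",s)
for a,cc,m in blobs(s,(12,120,110),(28,255,255),(315,365,390,425),6):print("fin side",a,cc,ray("side",cc,62)[0],cv2.boundingRect(m))
for a,cc,m in blobs(cv2.imread("pics/side6.png"),(12,120,110),(28,255,255),(315,365,390,425),6):print("rest",a,cc,cv2.boundingRect(m))
E
```

```text
time: 18.97
ee_pos: [514.7, -336.1, 41.1]
ee_rot: [[-0.977, -0.213, -0.006], [-0.213, 0.977, 0.001], [0.006, 0.002, -1.0]]
wrist_force: [-9.2, -1.1, 6.1]
opening: 0.3
finger_force: 4.3
fin side 34 [360.1 389.4] [ 546.1 -334.4   62. ] (357, 387, 7, 6)
rest 81 [338.3 396.6] (332, 393, 14, 9)
```

The fingers hide part of the fin in this view, which biases its centroid. The force is now rising above the 6 N spring load, so the stop has been reached. A slight extra push will confirm it, then I'll back away.

```bash
python3 -m jog '[[-0.2,0,0,0,1],[-0.2,0,0,0,1]]'; python3 -m jog '[[1,0,0,0,1],[3,0,0,0,1],[5,0,0,0,1],[8,0,0,0,1],[8,0,-2,0,1],[8,0,-5,0,1],[8,0,-9,0,1],[8,0,-12,0,1],[8,0,-12,0,1]]'; python3 - <<'E'
from h import *
np.set_printoptions(precision=1,suppress=True)
s=snapshot("side");t=snapshot("top");cv2.imwrite("pics/top8.png",t);cv2.imwrite("pics/side8.png",s)
for a,cc,m in blobs(s,(12,120,110),(28,255,255),(315,365,390,425),6):print("fin side",a,cc)
for n,im,roi in(("top",t,(226,185,430,320)),("side",s,(285,240,375,340))):
  for a,cc,m in blobs(im,(8,90,25),(25,255,115),roi,8):print(n,a,cc)
E
```

```text
time: 19.18
ee_pos: [514.7, -336.1, 41.1]
ee_rot: [[-0.977, -0.212, -0.01], [-0.212, 0.977, 0.001], [0.009, 0.003, -1.0]]
wrist_force: [-10.9, -2.4, 8.6]
opening: 0.2
finger_force: 5.6
time: 19.93
ee_pos: [448.4, -354.9, 167.7]
ee_rot: [[-0.977, -0.215, 0.015], [-0.215, 0.977, -0.008], [-0.013, -0.011, -1.0]]
wrist_force: [0.8, -0.5, 0.0]
opening: 0.2
finger_force: 0.0
fin side 78 [338.4 396.6]
top 25 [298.2 196.6]
top 23 [262.9 202.8]
top 45 [404.2 220.5]
top 71 [350.3 260.1]
top 45 [395.2 254.9]
top 69 [392.4 271.6]
side 18 [352.1 299.4]
```

View pics/top8.png

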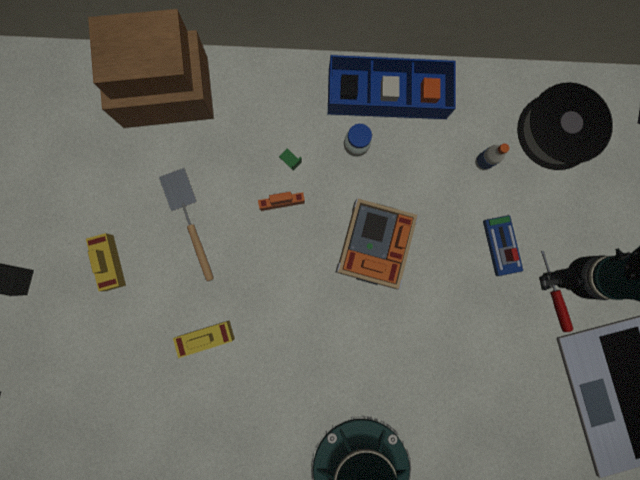

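The box is blocked at (377,244) and the fin is back at its rest pixel (338,397) in the side view. The thin spacer at (281,201), the jar, glue and bracket have not moved, and the arm is clear. Handing in.

```bash
python3 -c "
from rig import workorder; print(workorder.job_done())"
```

```text
the job is handed in; nothing more can be done
None
```

The job is handed in (no verdict returned): the thick and medium spacers are down on the box floor, the sensor lies flat in its corner, and after that the counter slide was pushed to its stop once and sprang back; the bystanders were not moved.

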